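# Weight down a wing-rib joint

### The arm

A 7-joint arm with a two-finger parallel gripper is mounted at the origin on the work surface. World frame = base frame: x ahead of the robot, y to its left, z up, the work surface at z = 0. Lengths are in m, angles in rad, forces in N, time in s.
With the tool pointing down it reaches from about 0.425 to 0.925 m from the base axis. Payload 6.8 kg.
Tool frame: the origin (TCP) lies midway between the tips of the shut fingers; the grasp point (between the pads) lies 19 mm behind it; y points along the fingers, z is the direction in which the jaws open and shut, and the axes are right-handed (so a half turn about y gives the same grasp; the last joint's range is limited). The gripper opens to 85 mm and grips with 20 to 120 N. Pads are 22 mm wide; open, the fingers measure 114 mm over their backs; the gripper's body (76 mm by 85 mm) begins 54 mm behind the grasp point. The pads swing forward as they close: fully open they stand 13 mm farther back than shut.
Start: joints at [-1.288, 0.477, 0.022, 1.555, -0.011, 1.109, -0.083], TCP at [0.257, 0.624, 0.231] pointing down, gripper open.
Joint ranges: [-2.96, 2.96], [-0.34, 2.1], [-1.41, 1.46], [0.24, 2.44], [-1.37, 4.51], [0.17, 1.92], [-2.96, 2.96]. Speed limits (rad/s): [2.39, 2.39, 3.14, 3.14, 3.14, 3.14, 3.14].

### API

Orientations are given as a unit quaternion [w, x, y, z].
In Python, from station import bot gives the robot as it stands. The module is installed in compiled form; this text tells all that it offers.
- The arm moves only by the shell command python3 -m crank 'ROWS' [FORCE]. ROWS is JSON, a list of rows, each an object with "linear": the shift along the tool's x, y, z in m, a list of three; "dr": the turn, a rotation vector about the tool's x, y, z in degrees, a list of three; "hand": the gripper command: -1 is shut, 1 is fully open, values between are in proportion. A call has 1 to 10 rows; each row is the pose to reach, as a shift and turn from the pose commanded when the call began, along the tool's axes at that moment; what a row does not reach only later rows make up. A row lasts 1/12 s, in which the tool goes at most 41.7 mm and 7.16 degrees, less where a joint would pass 70% of its speed; a pose out of reach is approached as far as the arm can. A call with a gripper value outside its range is refused whole. The fingers move at their own pace and stop on an object; FORCE is the grip in N (left out, the last holds). Time passes only in rows, so rows that repeat a pose let the fingers close. It gives the time, the measured TCP pose, the force and the opening at its end, in the units of the state.
- bot.get_obs(): the state, without advancing time (a new reading comes with each control period).
- bot.read_camera(name): name is "side" or "top"; returns the picture (384x512x3 uint8, blue, green, red); there is no depth.
- bot.camera_params(name): a dict with "K" (3x3 intrinsics, pixels), "R" (3x3) and "t" (3): a world point X has camera coordinates R X + t. Camera axes: x right, y down, z forward; pixel columns grow to the right and rows downward; lengths in m; the calibration is good to about 2 mm. A picture is of the moment at which its call begins. camera_params takes no time and is no camera call.
- bot.hand_in(): hands the job in, once; it reports no verdict.
Trained networks look in the newest picture that a camera, given by its name, has taken for a name from the list of things; names that differ only in an ending like _2 or _b are one class to them, and where a whole thing is asked for, a point or a joint stands for the part that bears it (a point fixed in the world has none). Each returns a list of dicts, best first, with "score" (0 to 1); they miss things now and then, are a little off and sometimes report something else, mostly with a low value. They report only what shows in the picture. A call takes as long as a camera call. They do not tell look-alikes from the thing itself.
- bot.search_frame(camera, target): "extent" ([left, top, right, bottom] in pixels, round what is visible of it).
- bot.cut_out(camera, target): "pixels" (384x512 bool, what is visible of it) and "extent" ([left, top, right, bottom] in pixels, round what is visible of it).
- bot.place_of(camera, target): "xy" ([column, row] in pixels: a listed point, or the origin of a listed thing).
The state is a dict: "t": time; "q": joint angles; "joint_vel": joint speeds; "joint_torque": joint torques, N m; "eef_pos": TCP position; "tool_rot": TCP orientation; "contact_force": force on the tool from outside, world axes, zero at the start; "torque": the same for the moment, N m; "gripper_width": opening from 0.0 (shut) to 1.0 (fully open).
Only numpy, scipy, OpenCV 4.12 (cv2) and the standard library are available. Lean on these libraries where they do the work, as an engineer would, in place of code of your own. Each camera call takes 0.05 s, during which the arm holds its last target. There are 200 camera calls.

### The job

Weight down the glued rib: tip the standing wooden block over the edge of the white board under the light bar, without picking it up, so that it lies flat and square across both strips of the rib. Then nudge the jammed steel weight back up its sloping rack until it is clear of the lip, lift it out and lay it down (do not drop it) flat on top of the lying block, lengthwise along it and wholly within its outline. Let go, and leave the small jar on the board and the plywood offcut beside the block where they are.

Things in the scene. Friction and masses are not known exactly. Their poses are not given: they have to be found in the camera images.
- block_center (a point): Centre of the loose wooden block, 45 x 80 x 160 mm (x, y, z), 0.4 kg. Starts upright (z up) on the table, x about along the board's, 2 to 6 mm short of the board's barred edge. Pushed to the board's +x at 130 to 140 mm height it turns over that edge and, after some 35 to 55 mm, falls onto the strips: centre then 35 to 65 mm past the edge and 40 mm high, top face 63 mm high.
- board: White board, fixed, 250 (x) x 260 (y) x 12 mm. Origin: on the table, middle of its barred edge (under the light bar, on the robot's left); x from it across the board, roughly to the robot's right, y along the edge, z up. On it the rib: two wooden strips along y, 6 mm thick, at x = 0-15 and 75-90 mm, tops 18 mm above the table. That edge with its strip is a low stop 18 mm high.
- light_bar (a point): Middle of the aluminium light bar's underside. The bar (20 mm in x, 280 in y, 27 high) is fixed to the board over that edge: x = -28 to -8 mm, 248 to 275 mm above the table, on two 12-mm posts at x = -12, y = +-122 mm. An upright gripper pushing the block over strikes it; one whose body leans back, away from the board, by about 40 degrees passes under.
- weight_center (a point): Centre of the loose steel weight, a bar 100 x 36 x 28 mm (x, y, z), 0.6 kg. Starts in the rack on the 20-degree slope, x pointing up the slope, z square to it, the low 18 mm of its length under the rack's lip (3 mm gap): it must go at least 20 mm up the slope before it can be lifted out.
- rack: Plywood chute, fixed, 52 mm wide, rising at 20 degrees towards its +x (to the robot). Origin: on the table under the weight's first centre place; the chute floor is 55 mm above it. x level along the chute, y across, z up. Side rims 40 mm apart, 6 mm high, leave the upper 22 mm of the weight's sides free. The floor runs from 60 mm down-slope to 190 mm up-slope of the origin.
- rack_lip (a point): Middle of the free edge of the steel lip at the rack's low end (far from the robot), on the lip's upper side: 32 mm down-slope of the rack's origin and 37 mm above the chute floor (square to it). The lip is 6 mm thick and spans the chute.
- brad_jar: Small frosted closed jar, 48 mm across, 70 mm high, standing on the board's far part. Origin at its underside. A bystander: leave alone.
- offcut: Plywood offcut, 60 x 22 x 16 mm, lying on the table beside the block. Origin at its underside. A bystander: leave alone.
Not all that is in view belongs to the job. Of the things that look like the part that bears weight_center, the largest one is meant.

How it is judged:
On the way, in this order (a step that is already met when the one before it is completed fails the run):
1. the block has been tipped and lies flat and square across both strips, the weight still in the rack (angle between block_center's own z axis and vertical between 1.5 and 1.64 rad and height (world z) of block_center between 0.036 and 0.045 m and x of block_center in the frame of board between 0.02 and 0.078 m and y of block_center in the frame of board between -0.08 and 0.08 m and angle between the z axis of block_center and the x axis of board, either way round below 0.2 rad and linear speed of block below 0.02 m/s and angular speed of block below 0.15 rad/s and distance of weight_center from where it was at the start of the episode below 0.08 m), for 0.2 s.
2. the weight is out of the rack: free of it and more than 100 mm from where it lay, with the block still lying on the strips (angle between block_center's own z axis and vertical between 1.5 and 1.64 rad and height (world z) of block_center between 0.036 and 0.045 m and x of block_center in the frame of board between 0.02 and 0.078 m and y of block_center in the frame of board between -0.08 and 0.08 m and angle between the z axis of block_center and the x axis of board, either way round below 0.2 rad and distance of weight_center from where it was at the start of the episode above 0.1 m and contact force between weight and rack below 0.05 N), for 0.1 s.
At the end, for the whole second after the job is handed in: The block lies flat (4 degrees) across both strips, square within 11 degrees, centre within 80 mm of the board's middle line; the weight rests flat on it, lengthwise within 11 degrees, inside its outline (4 mm allowed); both at rest (angle between block_center's own z axis and vertical between 1.5 and 1.64 rad and height (world z) of block_center between 0.036 and 0.045 m and x of block_center in the frame of board between 0.02 and 0.078 m and y of block_center in the frame of board between -0.08 and 0.08 m and angle between the z axis of block_center and the x axis of board, either way round below 0.2 rad and linear speed of each of block, weight below 0.02 m/s and angular speed of each of block, weight below 0.15 rad/s and x of weight_center in the frame of block_center between -0.042 and -0.031 m and y of weight_center in the frame of block_center between -0.026 and 0.026 m and z of weight_center in the frame of block_center between -0.034 and 0.034 m and angle between the x axis of weight_center and the z axis of block_center, either way round below 0.2 rad and angle between the z axis of weight_center and the x axis of block_center, either way round below 0.08 rad and contact force between weight and block above 1 N); the robot touches nothing.
It fails at once if the block was picked up (its centre rose above 115 mm) (height (world z) of block_center above 0.115 m).
It fails at once if the weight was dropped: it fell free with its centre over 110 mm above the table (30 mm or more above its place on the block) (height (world z) of weight_center above 0.11 m and contact force between weight and anything else below 0.02 N).
It fails at once if a bystander was shifted by more than 30 mm (distance of any of brad_jar, offcut from where it was at the start of the episode above 0.03 m).
It also fails if it takes over 61 s, if anything falls off the work surface, if the arm or the gripper's body presses on something with over 40 N, if the wrist force passes 120 N, or if a joint passes its speed limit or range.

## Working session

There is one attempt and no reset: what is moved stays moved. The work goes in short steps, Python scripts to look and compute and a shell command to move; the robot and the scene stay as the last step left them, time stands still between calls to the robot, and variables do not carry over. Pictures are saved under pics/ and viewed, about 8 in all and at most 12, crops included, and the job is handed in when it is done.

```bash
mkdir -p pics
cat > h.py <<'E'
import numpy as np, cv2
from station import bot
from scipy.spatial.transform import Rotation as Rn
def rot(q): return Rn.from_quat([q[1],q[2],q[3],q[0]])
def ray(cam,uv):
    p=bot.camera_params(cam);K,R,t=[np.array(p[k],float) for k in('K','R','t')]
    return -R.T@t, R.T@np.linalg.inv(K)@np.array([uv[0],uv[1],1.])
def atz(cam,uv,z):
    c,d=ray(cam,uv); return c+d*(z-c[2])/d[2]
def proj(cam,X):
    p=bot.camera_params(cam);K,R,t=[np.array(p[k],float) for k in('K','R','t')]
    x=K@(R@np.array(X,float)+t); return x[:2]/x[2]
def tri(a,b):
    (c1,d1),(c2,d2)=ray('top',a),ray('side',b)
    d1/=np.linalg.norm(d1);d2/=np.linalg.norm(d2)
    A=np.stack([d1,-d2],1);s=np.linalg.lstsq(A,c2-c1,rcond=None)[0]
    p,q=c1+d1*s[0],c2+d2*s[1]; return (p+q)/2,np.linalg.norm(p-q)
E
python3 - <<'E'
from h import *
np.set_printoptions(precision=3,suppress=True)
o=bot.get_obs();print(o['t'],o['eef_pos'],rot(o['tool_rot']).as_matrix(),o['gripper_width'])
for c in('top','side'):
    im=bot.read_camera(c);cv2.imwrite(f'pics/{c}0.png',im)
    cc,_=ray(c,(0,0));print(c,'cam at',cc)
    for n in ['block_center','board','light_bar','weight_center','rack','rack_lip','brad_jar','offcut']:
        r=bot.place_of(c,n);print(c,n,[(np.round(x['xy'],1).tolist(),round(float(x['score']),2)) for x in r[:4]])
print(bot.get_obs()['t'])
E
```

```text
0.0 [0.257 0.624 0.23 ] [[ 0.925 -0.001  0.381]
 [-0.381 -0.002  0.925]
 [ 0.    -1.    -0.002]] 1.0006751411849701
top cam at [0.441 0.102 1.131]
top block_center [([261.4, 184.9], 0.85)]
top board [([271.7, 188.5], 0.55)]
top light_bar [([268.7, 177.9], 0.61)]
top weight_center [([188.2, 164.2], 0.75), ([231.7, 159.8], 0.75), ([146.4, 176.3], 0.49)]
top rack [([190.1, 170.5], 0.79)]
top rack_lip [([191.3, 152.7], 0.85)]
top brad_jar [([332.8, 218.0], 0.74), ([273.8, 186.4], 0.24)]
top offcut [([241.0, 220.2], 0.55)]
side cam at [0.503 0.849 0.709]
side block_center [([266.0, 215.6], 0.62)]
side board []
side light_bar []
side weight_center [([225.0, 290.7], 0.73), ([229.9, 373.7], 0.72), ([219.5, 267.6], 0.67)]
side rack [([229.1, 318.2], 0.92)]
side rack_lip [([208.4, 282.1], 0.73)]
side brad_jar [([294.7, 184.4], 0.82), ([211.6, 282.7], 0.55)]
side offcut [([307.2, 258.8], 0.6)]
0.9
```

```bash
ls -a; ls pics
```

```text
.
..
h.py
pics
side0.png
top0.png
```

View pics/top0.png

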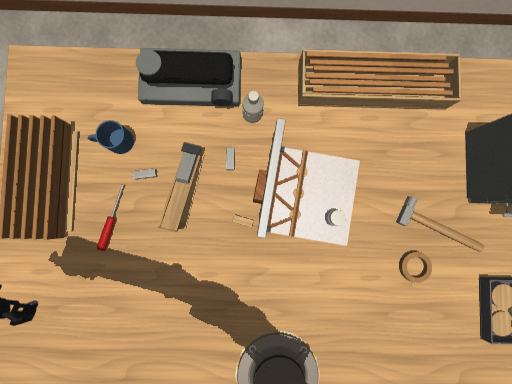

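View pics/side0.png

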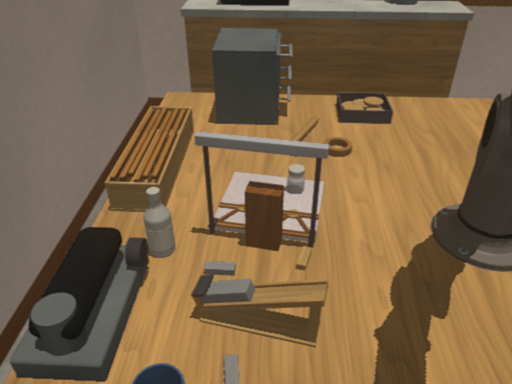

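The rack's weight is at top (188,164) and side (225,291). The look-alikes are loose small bars at top (231,160) and (146,176). I choose the one in the rack, which is also the largest. Next I fit poses to the masks and check them in one overlay.

```bash
cat >> h.py <<'E'
from scipy.optimize import minimize
S=4
def box(lo,hi): return np.array([[x,y,z] for x in(lo[0],hi[0]) for y in(lo[1],hi[1]) for z in(lo[2],hi[2])],float)
def place(pts,p): 
    c,s=np.cos(p[2]),np.sin(p[2]); return pts@np.array([[c,s,0],[-s,c,0],[0,0,1]])+[p[0],p[1],0]
def render(cam,boxes,p):
    m=np.zeros((384*S,512*S),np.uint8)
    P=bot.camera_params(cam);K,R,t=[np.array(P[k],float) for k in('K','R','t')]
    for b in boxes:
        x=(place(b,p)@R.T+t)@K.T; uv=x[:,:2]/x[:,2:]
        h=cv2.convexHull(((uv+.5)*S).astype(np.float32)).astype(np.int32)
        cv2.fillConvexPoly(m,h,1)
    return m.astype(bool)
def fit(obs,boxes,p0,ignore=None):
    # obs: {cam: mask}; ignore {cam: mask of pixels not to be scored}
    big={c:cv2.resize(m.astype(np.uint8),None,fx=S,fy=S,interpolation=cv2.INTER_NEAREST)>0 for c,m in obs.items()}
    ig={c:cv2.resize(ignore[c].astype(np.uint8),None,fx=S,fy=S,interpolation=cv2.INTER_NEAREST)>0 if ignore and c in ignore else np.zeros((384*S,512*S),bool) for c in obs}
    def cost(p):
        e=0
        for c in big:
            m=render(c,boxes,p)&~ig[c]; b=big[c]&~ig[c]; e+=1-(m&b).sum()/max(1,(m|b).sum())
        return e
    best=None
    sim=np.array([p0]+[np.add(p0,d) for d in([.02,0,0],[0,.02,0],[0,0,.15])])
    for _ in range(2):
        r=minimize(cost,sim[0],method='Nelder-Mead',options=dict(initial_simplex=sim,xatol=1e-4,fatol=1e-4,maxiter=150))
        sim=np.array([r.x]+[r.x+d for d in([.008,0,0],[0,-.008,0],[0,0,.06])])
    return r.x,r.fun
a=np.deg2rad(20);C,Sn=np.cos(a),np.sin(a)
def slope(b): # local slope coords (along, across, normal) -> rack frame
    return np.stack([b[:,0]*C-b[:,2]*Sn,b[:,1],.055+b[:,0]*Sn+b[:,2]*C],1)
WEIGHT=[slope(box([-.05,-.018,0],[.05,.018,.028]))]
FLOOR=[slope(box([-.06,-.026,0],[.19,.026,.0])) ]
BOARD=[box([0,-.13,0],[.25,.13,.012])]
BAR=[box([-.028,-.14,.248],[-.008,.14,.275])]
BLOCK=[box([-.0225,-.04,0],[.0225,.04,.16])]
E
python3 - <<'E'
from h import *
np.set_printoptions(precision=4,suppress=True)
ov={};M={}
for c in('top','side'):
    im=bot.read_camera(c); o=cv2.resize(im,None,fx=S,fy=S)
    for n,col in zip(['block_center','board','weight_center','rack','rack_lip','offcut','light_bar'],[(0,0,255),(255,0,0),(0,255,0),(255,255,0),(255,0,255),(0,255,255),(0,128,255)]):
        r=bot.cut_out(c,n)
        if n=='weight_center': r=sorted(r,key=lambda k:-k['score'])
        for k in r[:3]: print(c,n,np.round(k['extent'],0),k['pixels'].sum(),round(float(k['score']),2))
        M[c,n]=[k['pixels'] for k in r]
np.save('m.npy',M,allow_pickle=True)
for c,n,uv,z in [('top','weight',(188.2,164.2),.07),('top','rack',(190,170.5),0),('side','rack',(229,318),0),('top','lip',(191.3,152.7),.079),('side','lip',(208.4,282.1),.079),('side','wt',(225,290.7),.069),('top','offcut',(241,220.2),0),('side','offcut',(307,258.8),0),('top','jar',(333,218),.012),('top','bar',(268.7,178),.248),('top','board',(271.7,188.5),0)]:
    print(n,c,atz(c,uv,z))
print(tri((261.4,184.9),(266,215.6)))
E
```

```text
top block_center [253. 168. 266. 202.] 311 0.85
top board [258. 120. 359. 245.] 7864 0.82
top weight_center [179. 153. 198. 185.] 416 0.85
top weight_center [227. 149. 233. 172.] 189 0.72
top weight_center [134. 170. 158. 180.] 199 0.55
top rack [157. 146. 202. 232.] 1623 0.67
top rack_lip [159. 144. 205. 235.] 1704 0.96
top rack_lip [235. 213. 252. 224.] 130 0.55
top offcut [232. 215. 251. 226.] 154 0.54
top light_bar [258. 118. 360. 246.] 7742 0.78
side block_center [247. 178. 280. 250.] 2496 0.67
side board [196. 131. 327. 246.] 6503 0.74
side weight_center [201. 280. 258. 302.] 1045 0.97
side weight_center [203. 264. 239. 278.] 401 0.81
side weight_center [224. 357. 240. 383.] 402 0.6
side rack [188. 278. 330. 347.] 5514 0.61
side rack [296. 246. 310. 269.] 225 0.44
side rack_lip [192. 271. 329. 347.] 5640 0.61
side offcut [297. 246. 311. 269.] 242 0.81
side light_bar [193. 133. 328. 246.] 6219 0.94
side light_bar [245. 180. 284. 252.] 2457 0.32
weight top [0.5985 0.2683 0.07  ]
rack top [0.5897 0.2731 0.    ]
rack side [0.5918 0.2847 0.    ]
lip top [0.6302 0.2593 0.079 ]
lip side [0.6305 0.265  0.079 ]
wt side [0.5977 0.2759 0.069 ]
offcut top [0.4431 0.1149 0.    ]
offcut side [0.4316 0.1086 0.    ]
jar top [ 0.4557 -0.1597  0.012 ]
bar top [0.5439 0.0489 0.248 ]
board top [0.5409 0.0243 0.    ]
(array([0.5355, 0.0595, 0.0841]), np.float64(0.014688531804370039))
```

Run:
```python
from h import *
np.set_printoptions(precision=4,suppress=True)
M=np.load('m.npy',allow_pickle=True).item()
P={}
POSTS=[box([-.018,s*.122-.006,0],[-.006,s*.122+.006,.25]) for s in(1,-1)]
blk={c:M[c,'block_center'][0] for c in('top','side')}
z=M['top','board'][0]
im=cv2.imread('pics/top0.png')
# board from top (block pixels ignored)
ign={'top':cv2.dilate(blk['top'].astype(np.uint8),np.ones((5,5)))>0}
P['board'],e=fit({'top':z},BOARD+BAR+POSTS,[.54,.03,-np.pi/2-.17],ign);print('board',P['board'],e)
P['board2'],e=fit({'top':z,'side':M['side','board'][0]},BAR+POSTS+BOARD,P['board'],{**ign,'side':cv2.dilate(blk['side'].astype(np.uint8),np.ones((5,5)))>0});print('board2',P['board2'],e)
P['block'],e=fit({'side':blk['side']},BLOCK,[.535,.06,P['board'][2]]);print('block side',P['block'],e)
P['rack_full']=None
w={'top':M['top','weight_center'][0],'side':M['side','weight_center'][0]}
# the low 18mm hidden under lip -> use visible part
WV=[slope(box([-.032,-.018,0],[.05,.018,.028]))]
P['wt'],e=fit(w,WV,[.595,.273,np.pi-.22]);print('wt',P['wt'],e)
for c in w:
  q,e=fit({c:w[c]},WV,P['wt']);print('wt',c,q,e)
LIP=[slope(box([-.06,-.026,.031],[-.032,.026,.037]))]
BODY=[slope(box([-.06,-.026,0],[.19,.026,.006]))]
q,e=fit({'top':M['top','rack_lip'][0]|M['top','rack'][0]|w['top']},BODY+WEIGHT+LIP,P['wt']);print('rack top',q,e);P['rack']=q
del P['rack_full'];np.save('p.npy',P,allow_pickle=True)
out=[]
for c,(x0,y0,x1,y1) in(('top',(150,110,370,250)),('side',(185,125,335,355))):
    o=cv2.resize(cv2.imread(f'pics/{c}0.png'),None,fx=S,fy=S)
    for b,p,col in((BOARD,P['board'],(255,0,0)),(BAR,P['board'],(255,0,0)),(BLOCK,P['block'],(0,0,255)),(WEIGHT,P['wt'],(0,255,0)),(BODY,P['rack'],(255,255,0)),(LIP,P['rack'],(255,0,255))):
        cs,_=cv2.findContours(render(c,b,p).astype(np.uint8),0,2);cv2.drawContours(o,cs,-1,col,1)
    o=o[y0*S:y1*S,x0*S:x1*S];out.append(cv2.resize(o,None,fx=580/o.shape[0]*(.58 if c=='top' else 1),fy=580/o.shape[0]*(.58 if c=='top' else 1)))
h=580;cv=np.zeros((h,sum(o.shape[1] for o in out),3),np.uint8);x=0
for o in out: cv[:o.shape[0],x:x+o.shape[1]]=o;x+=o.shape[1]
if cv.shape[1]>800: cv=cv2.resize(cv,(800,int(cv.shape[0]*800/cv.shape[1])))
cv2.imwrite('pics/ov1.png',cv)
```

```text
board [ 0.5418  0.0272 -1.7182] 0.04713409263008239
board2 [ 0.5412  0.0286 -1.7193] 0.17186178239851446
block side [ 0.5337  0.0584 -1.726 ] 0.03962992642237928
wt [0.5924 0.274  2.9251] 0.21302011924236308
wt top [0.5934 0.2732 2.9226] 0.07602012297372829
wt side [0.5925 0.2759 2.9467] 0.1108570791278648
rack top [0.5888 0.2691 2.9211] 0.20697066511762996
```

View pics/ov1.png

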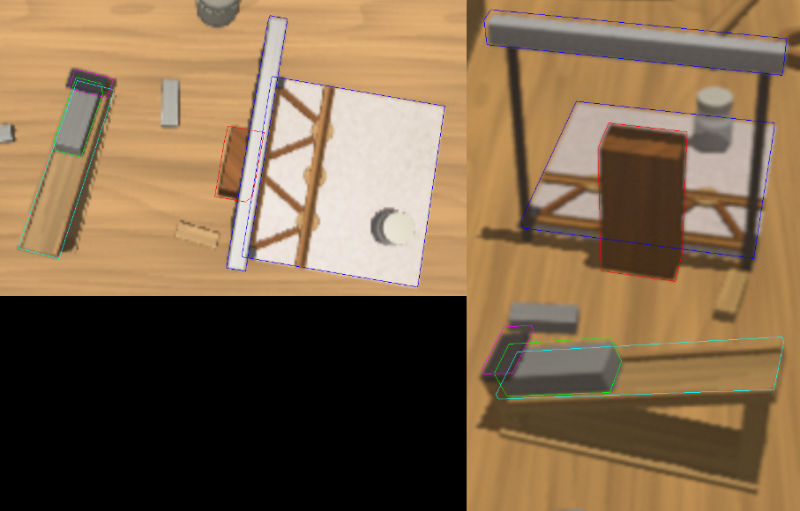

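The fits agree with the picture: block about 30 mm behind the edge, bar and board well outlined, weight in the rack. Now I work out the push pose with a 45° lean.

```bash
cat >> h.py <<'E'
BP=np.array([.5418,.0272]);xb=np.array([np.cos(-1.719),np.sin(-1.719)]);yb=np.array([-xb[1],xb[0]])
def bw(x,y,z): return np.array([*(BP+x*xb+y*yb),z])
def axes(y,z):
    y=np.array(y,float);y/=np.linalg.norm(y);z=np.array(z,float);z-=y*(y@z);z/=np.linalg.norm(z);return np.stack([np.cross(y,z),y,z],1)
def lean(deg,zdir=1):
    t=np.deg2rad(deg);return axes([*(np.sin(t)*xb),-np.cos(t)],[*(zdir*yb),0])
def rel(pos,Rt):
    o=bot.get_obs();R0=rot(o['tool_rot']).as_matrix()
    print('t',round(o['t'],2),'at',np.round(o['eef_pos'],4),'q',np.round(o['q'],2),'F',np.round(o['contact_force'],1),'w',round(o['gripper_width'],3))
    print('linear',np.round(R0.T@(np.array(pos)-o['eef_pos']),4).tolist(),'dr',np.round(Rn.from_matrix(R0.T@Rt).as_rotvec(degrees=True),2).tolist())
E
python3 -c "
from h import *
rel(bw(-.13,-.0127,.26),lean(45));rel(bw(-.13,-.0127,.26),lean(45,-1))"
```

```text
t 1.7 at [0.2572 0.6241 0.2313] q [-1.29  0.48  0.02  1.56 -0.01  1.11 -0.08] F [-0.3  0.5  0.4] w 1.005
linear [0.447, -0.0287, -0.3204] dr [-29.79, 71.91, -38.06]
t 1.7 at [0.2572 0.6241 0.2313] q [-1.29  0.48  0.02  1.56 -0.01  1.11 -0.08] F [-0.3  0.5  0.4] w 1.005
linear [0.447, -0.0287, -0.3204] dr [-40.54, -97.87, 31.73]
```

```bash
python3 -m crank '[{"linear":[0.22,-0.05,-0.16],"dr":[-15,36,-19],"hand":-1},{"linear":[0.22,-0.05,-0.16],"dr":[-15,36,-19],"hand":-1},{"linear":[0.22,-0.05,-0.16],"dr":[-15,36,-19],"hand":-1},{"linear":[0.22,-0.05,-0.16],"dr":[-15,36,-19],"hand":-1},{"linear":[0.22,-0.05,-0.16],"dr":[-15,36,-19],"hand":-1},{"linear":[0.22,-0.05,-0.16],"dr":[-15,36,-19],"hand":-1},{"linear":[0.22,-0.05,-0.16],"dr":[-15,36,-19],"hand":-1},{"linear":[0.22,-0.05,-0.16],"dr":[-15,36,-19],"hand":-1}]' 30
python3 -c "
from h import *
rel(bw(-.13,-.0127,.26),lean(45))"
```

```text
t: 2.37
eef_pos: [0.4039, 0.387, 0.2827]
tool_rot: [-0.489, 0.712, -0.247, 0.439]
contact_force: [0.6, 0.3, 0.6]
gripper_width: 0.002
t 2.37 at [0.4039 0.387  0.2827] q [-1.26  0.41  0.3   1.63  0.18  1.42 -0.48] F [0.6 0.3 0.6] w 0.002
linear [0.2417, 0.1234, 0.0184] dr [-14.63, 35.41, -18.88]
```

```bash
python3 -m crank '[{"linear":[0.242,0.123,0.018],"dr":[-14.6,35.4,-18.9],"hand":-1},{"linear":[0.242,0.123,0.018],"dr":[-14.6,35.4,-18.9],"hand":-1},{"linear":[0.242,0.123,0.018],"dr":[-14.6,35.4,-18.9],"hand":-1},{"linear":[0.242,0.123,0.018],"dr":[-14.6,35.4,-18.9],"hand":-1},{"linear":[0.242,0.123,0.018],"dr":[-14.6,35.4,-18.9],"hand":-1},{"linear":[0.242,0.123,0.018],"dr":[-14.6,35.4,-18.9],"hand":-1},{"linear":[0.242,0.123,0.018],"dr":[-14.6,35.4,-18.9],"hand":-1},{"linear":[0.242,0.123,0.018],"dr":[-14.6,35.4,-18.9],"hand":-1},{"linear":[0.242,0.123,0.018],"dr":[-14.6,35.4,-18.9],"hand":-1}]'
python3 -c "
from h import *
rel(bw(-.1,-.0127,.137),lean(45))"
```

```text
t: 3.12
eef_pos: [0.5462, 0.1629, 0.2577]
tool_rot: [-0.224, 0.634, -0.317, 0.669]
contact_force: [0.5, -0.1, 0.2]
gripper_width: -0.004
t 3.12 at [0.5462 0.1629 0.2577] q [-1.05  0.64  0.55  1.58  0.28  1.51 -0.73] F [ 0.5 -0.1  0.2] w -0.004
linear [-0.0606, 0.1101, 0.0032] dr [-0.13, 0.43, -0.07]
```

```bash
python3 -m crank '[{"linear":[-0.03,0.055,0.002],"dr":[0,0,0],"hand":-1},{"linear":[-0.061,0.11,0.003],"dr":[0,0.4,0],"hand":-1},{"linear":[-0.061,0.11,0.003],"dr":[0,0.4,0],"hand":-1},{"linear":[-0.061,0.11,0.003],"dr":[0,0.4,0],"hand":-1},{"linear":[-0.061,0.11,0.003],"dr":[0,0.4,0],"hand":-1}]'
python3 - <<'E'
from h import *
rel(bw(-.05,-.0127,.137),lean(45))
a=cv2.resize(bot.read_camera('side')[110:290,170:390],None,fx=2,fy=2);b=cv2.resize(bot.read_camera('top')[100:280,170:370],None,fx=2,fy=2)
cv2.imwrite('pics/pre.png',np.hstack([a,b])[:, :800])
E
```

```text
t: 3.53
eef_pos: [0.5423, 0.1306, 0.1365]
tool_rot: [-0.223, 0.633, -0.316, 0.67]
contact_force: [0.5, 0.0, 0.9]
gripper_width: -0.002
t 3.53 at [0.5423 0.1306 0.1365] q [-1.    0.76  0.52  1.7   0.26  1.28 -0.8 ] F [0.5 0.  0.9] w -0.002
linear [0.0373, 0.0367, 0.0017] dr [-0.18, 0.32, 0.02]
```

View pics/pre.png

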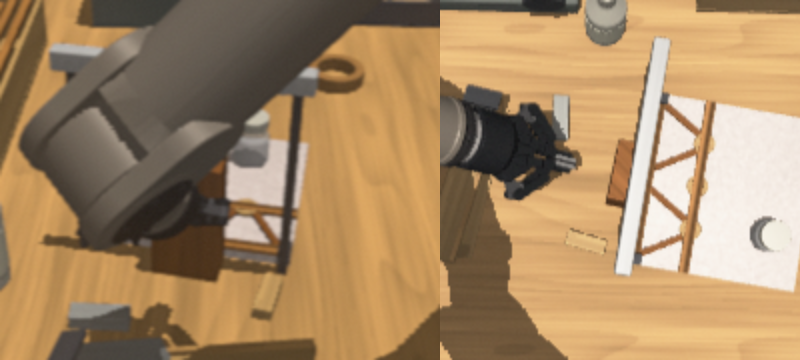

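The picture shows the gripper tip level with the block's face, leaning back and clear of the bar. Next is the push.

```bash
python3 -m crank '[{"linear":[0.014,0.014,0.0],"dr":[0,0,0],"hand":-1},{"linear":[0.026,0.026,0.001],"dr":[0,0,0],"hand":-1},{"linear":[0.031,0.031,0.001],"dr":[0,0,0],"hand":-1},{"linear":[0.034,0.034,0.001],"dr":[0,0,0],"hand":-1},{"linear":[0.037,0.037,0.001],"dr":[0,0,0],"hand":-1},{"linear":[0.040,0.040,0.001],"dr":[0,0,0],"hand":-1},{"linear":[0.043,0.043,0.001],"dr":[0,0,0],"hand":-1},{"linear":[0.046,0.046,0.001],"dr":[0,0,0],"hand":-1},{"linear":[0.049,0.049,0.001],"dr":[0,0,0],"hand":-1},{"linear":[0.052,0.052,0.001],"dr":[0,0,0],"hand":-1}]'
python3 - <<'E'
from h import *
rel(bw(0,-.0127,.137),lean(45))
a=cv2.resize(bot.read_camera('side')[110:290,170:390],None,fx=2,fy=2);b=cv2.resize(bot.read_camera('top')[100:280,170:370],None,fx=2,fy=2)
cv2.imwrite('pics/push1.png',np.hstack([a,b])[:, :800])
E
```

```text
t: 4.47
eef_pos: [0.534, 0.0566, 0.1369]
tool_rot: [-0.224, 0.632, -0.317, 0.671]
contact_force: [0.5, -0.1, 0.9]
gripper_width: -0.001
t 4.47 at [0.534  0.0566 0.1369] q [-0.95  0.71  0.55  1.82  0.31  1.18 -0.77] F [ 0.5 -0.1  0.9] w -0.001
linear [0.0198, 0.0196, -0.0008] dr [-0.25, 0.14, -0.09]
```

```bash
python3 -m crank '[{"linear":[0.003,0.003,0.0],"dr":[0,0,0],"hand":-1},{"linear":[0.006,0.006,0],"dr":[0,0,0],"hand":-1},{"linear":[0.009,0.009,0],"dr":[0,0,0],"hand":-1},{"linear":[0.012,0.012,0],"dr":[0,0,0],"hand":-1},{"linear":[0.015,0.015,0],"dr":[0,0,0],"hand":-1},{"linear":[0.017,0.017,0],"dr":[0,0,0],"hand":-1},{"linear":[0.019,0.019,0],"dr":[0,0,0],"hand":-1},{"linear":[0.021,0.021,0],"dr":[0,0,0],"hand":-1}]'
python3 - <<'E'
from h import *
rel(bw(0,-.0127,.137),lean(45))
a=cv2.resize(bot.read_camera('side')[110:290,170:390],None,fx=2,fy=2);b=cv2.resize(bot.read_camera('top')[100:280,170:370],None,fx=2,fy=2)
cv2.imwrite('pics/push2.png',np.hstack([a,b])[:, :800])
r=bot.cut_out('top','block_center');print([(k['extent'],k['pixels'].sum(),k['score']) for k in r])
E
```

```text
t: 5.23
eef_pos: [0.5298, 0.0271, 0.1369]
tool_rot: [-0.224, 0.631, -0.317, 0.671]
contact_force: [0.3, -0.5, 1.0]
gripper_width: 0.002
t 5.23 at [0.5298 0.0271 0.1369] q [-0.93  0.69  0.56  1.86  0.34  1.14 -0.76] F [ 0.3 -0.5  1. ] w 0.002
linear [-0.0013, -0.0014, -0.0008] dr [-0.24, 0.12, -0.1]
[([261.6, 174.1, 306.0, 207.4], np.int64(930), 0.69)]
```

View pics/push2.png

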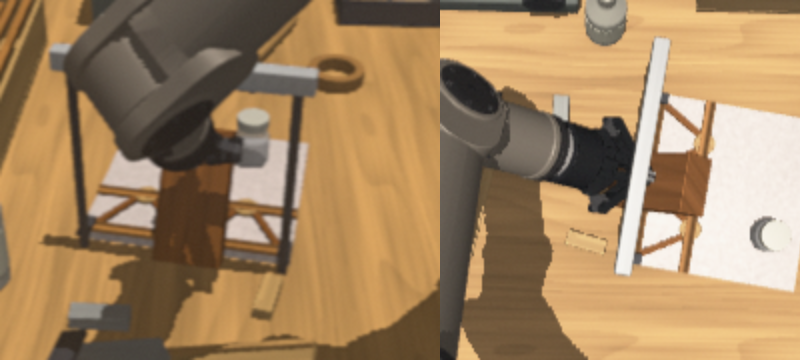

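Tilted but not yet fallen (its far end is still around top (305,190)). I push a little more.

```bash
python3 -m crank '[{"linear":[0.002,0.002,0.0],"dr":[0,0,0],"hand":-1},{"linear":[0.004,0.004,0],"dr":[0,0,0],"hand":-1},{"linear":[0.006,0.006,0],"dr":[0,0,0],"hand":-1},{"linear":[0.008,0.008,0],"dr":[0,0,0],"hand":-1},{"linear":[0.008,0.008,0],"dr":[0,0,0],"hand":-1},{"linear":[0.008,0.008,0],"dr":[0,0,0],"hand":-1}]'
python3 - <<'E'
from h import *
rel(bw(0,-.0127,.137),lean(45))
bot.read_camera('top')
r=bot.cut_out('top','block_center');print([(k['extent'],k['pixels'].sum(),k['score']) for k in r])
E
```

```text
t: 5.88
eef_pos: [0.5281, 0.0159, 0.1369]
tool_rot: [-0.224, 0.631, -0.317, 0.671]
contact_force: [0.3, 0.1, -0.6]
gripper_width: 0.001
t 5.88 at [0.5281 0.0159 0.1369] q [-0.92  0.68  0.57  1.88  0.35  1.12 -0.75] F [ 0.3  0.1 -0.6] w 0.001
linear [-0.0093, -0.0094, -0.0008] dr [-0.22, 0.1, -0.09]
[([270.2, 176.8, 313.2, 211.6], np.int64(1015), 0.92)]
```

```bash
python3 -m crank '[{"linear":[-0.03,-0.03,0.0],"dr":[0,0,0],"hand":-1},{"linear":[-0.055,-0.055,0],"dr":[0,0,0],"hand":-1},{"linear":[-0.08,-0.08,0],"dr":[0,0,0],"hand":-1},{"linear":[-0.11,-0.11,0],"dr":[0,0,0],"hand":-1},{"linear":[-0.10,-0.14,0],"dr":[0,0,0],"hand":1},{"linear":[-0.09,-0.17,0],"dr":[0,0,0],"hand":1},{"linear":[-0.09,-0.18,0],"dr":[0,0,0],"hand":1}]'
cat >> h.py <<'E'
LYING=[box([-.08,-.04,.018],[.08,.04,.063])]
E
python3 - <<'E'
from h import *
rel(bw(0,-.0127,.137),lean(45))
ims={c:bot.read_camera(c) for c in('top','side')}
m={}
for c in ims:
    r=bot.cut_out(c,'block_center');print([(np.round(k['extent']),k['pixels'].sum(),round(float(k['score']),2)) for k in r]);m[c]=r[0]['pixels']
ig={'top':render('top',BAR,[*BP,-1.719])[::S,::S]}
ig['top']=cv2.dilate(ig['top'].astype(np.uint8),np.ones((3,3)))>0
p0=[*(BP+.05*xb-.0127*yb),-1.719]
q={}
for k,mm in(('top',{'top':m['top']}),('both',m)):
    q[k],e=fit(mm,LYING,p0,ig);d=q[k][:2]-BP;print(k,q[k],e,'board x,y',d@xb,d@yb,'dyaw',q[k][2]+1.719)
o=[]
for c,(x0,y0) in(('side',(170,110)),('top',(170,100))):
    i=cv2.resize(ims[c],None,fx=S,fy=S)
    cs,_=cv2.findContours(render(c,LYING,q['both']).astype(np.uint8),0,2);cv2.drawContours(i,cs,-1,(0,0,255),1)
    o.append(cv2.resize(i[y0*S:(y0+180)*S,x0*S:(x0+200)*S],None,fx=.5,fy=.5))
cv2.imwrite('pics/lie.png',np.hstack(o))
E
```

```text
t: 6.57
eef_pos: [0.5572, 0.2082, 0.2042]
tool_rot: [-0.226, 0.63, -0.317, 0.672]
contact_force: [1.3, 0.6, 0.8]
gripper_width: 0.417
t 6.57 at [0.5572 0.2082 0.2042] q [-1.05  0.74  0.52  1.52  0.23  1.48 -0.78] F [1.3 0.6 0.8] w 0.417
linear [0.0816, 0.1753, -0.0029] dr [-0.52, 0.09, -0.3]
[(array([254., 175., 316., 208.]), np.int64(1268), 0.7)]
[(array([247., 186., 289., 244.]), np.int64(1326), 0.95)]
top [ 0.52547006 -0.01095636 -1.72617615] 0.054528650646950116 board x,y 0.040149390993990265 -0.010516693316689876 dyaw -0.007176151613827786
both [ 0.52434535 -0.00948828 -1.72537022] 0.39809881255165736 board x,y 0.03886348225913609 -0.011845859516852124 dyaw -0.006370222871100895
```

View pics/lie.png

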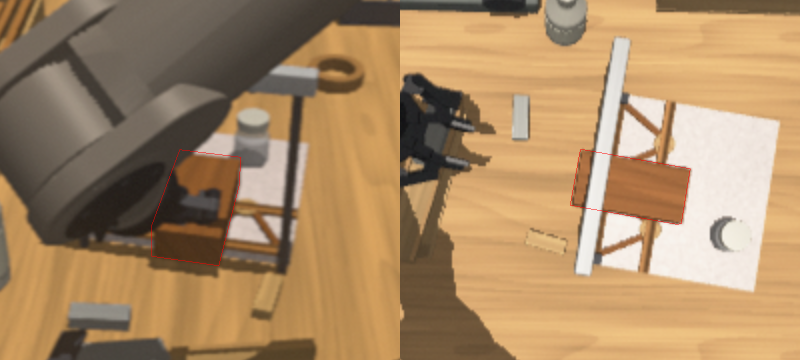

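Step 1 is done: the block lies flat and square at board x≈40 mm, y≈−11 mm. Now the rack, approaching square to the slope.

```bash
cat >> h.py <<'E'
RO=np.array([.593,.2735]);ry=2.922;rx=np.array([np.cos(ry),np.sin(ry)]);rn=np.array([*(-Sn*rx),C]);ru=np.array([*(C*rx),Sn]);rc=np.array([-rx[1],rx[0],0])
def rw(al,ac,no): return np.array([*RO,.055])+al*ru+ac*rc+no*rn
RR=axes(-rn,-rc)
E
python3 -c "
from h import *
print(rw(.004,0,.009));rel(rw(.004,0,.15),RR)"
```

```text
[0.59233575 0.27364825 0.06482531]
t 6.77 at [0.5549 0.2044 0.2   ] q [-1.05  0.74  0.52  1.53  0.23  1.48 -0.78] F [-0.2 -1.1 -0.3] w 0.767
linear [-0.0517, -0.0477, 0.0752] dr [19.33, -87.52, 51.92]
```

```bash
R='{"linear":[-0.02,-0.08,0.05],"dr":[19.3,-87.5,51.9],"hand":1}'; echo; python3 -m crank '[{"linear":[-0.02,-0.08,0.05],"dr":[19.3,-87.5,51.9],"hand":1},{"linear":[-0.02,-0.08,0.05],"dr":[19.3,-87.5,51.9],"hand":1},{"linear":[-0.02,-0.08,0.05],"dr":[19.3,-87.5,51.9],"hand":1},{"linear":[-0.02,-0.08,0.05],"dr":[19.3,-87.5,51.9],"hand":1},{"linear":[-0.02,-0.08,0.05],"dr":[19.3,-87.5,51.9],"hand":1},{"linear":[-0.02,-0.08,0.05],"dr":[19.3,-87.5,51.9],"hand":1},{"linear":[-0.02,-0.08,0.05],"dr":[19.3,-87.5,51.9],"hand":1},{"linear":[-0.02,-0.08,0.05],"dr":[19.3,-87.5,51.9],"hand":1},{"linear":[-0.02,-0.08,0.05],"dr":[19.3,-87.5,51.9],"hand":1},{"linear":[-0.02,-0.08,0.05],"dr":[19.3,-87.5,51.9],"hand":1}]'
python3 -c "
from h import *
rel(rw(.004,0,.09),RR)"
```

```text
t: 7.6
eef_pos: [0.614, 0.2663, 0.2422]
tool_rot: [-0.605, 0.727, -0.259, 0.199]
contact_force: [-0.2, 0.3, -0.9]
gripper_width: 0.997
t 7.6 at [0.614  0.2663 0.2422] q [-0.61  0.56  0.13  1.41 -0.02  1.36  0.42] F [-0.2  0.3 -0.9] w 0.997
linear [0.0059, 0.0985, 0.0235] dr [5.95, -26.77, 15.82]
```

```bash
python3 -m crank '[{"linear":[0.006,0.098,0.024],"dr":[6,-26.8,15.8],"hand":1},{"linear":[0.006,0.098,0.024],"dr":[6,-26.8,15.8],"hand":1},{"linear":[0.006,0.098,0.024],"dr":[6,-26.8,15.8],"hand":1},{"linear":[0.006,0.098,0.024],"dr":[6,-26.8,15.8],"hand":1},{"linear":[0.006,0.098,0.024],"dr":[6,-26.8,15.8],"hand":1},{"linear":[0.006,0.098,0.024],"dr":[6,-26.8,15.8],"hand":1}]'
python3 - <<'E'
from h import *
rel(rw(.004,0,.009),RR)
a=cv2.resize(bot.read_camera('side')[240:340,170:310],None,fx=3,fy=3);b=cv2.resize(bot.read_camera('top')[120:220,140:260],None,fx=3,fy=3)
cv2.imwrite('pics/preg.png',np.hstack([a,b])[:, :800])
E
```

```text
t: 8.1
eef_pos: [0.6212, 0.2648, 0.1391]
tool_rot: [0.704, -0.679, 0.201, 0.043]
contact_force: [0.3, -1.0, -1.3]
gripper_width: 0.997
t 8.1 at [0.6212 0.2648 0.1391] q [-0.36  0.73 -0.06  1.38 -0.17  1.32  0.99] F [ 0.3 -1.  -1.3] w 0.997
linear [-0.0029, 0.0801, 0.0025] dr [0.08, -0.45, 0.01]
```

View pics/preg.png

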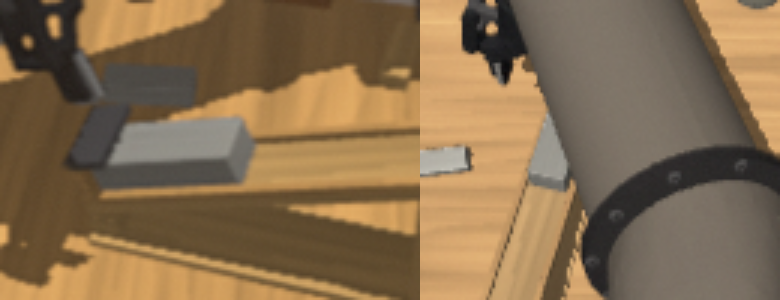

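Run:
```python
from h import *
o=bot.get_obs();R0=rot(o['tool_rot']).as_matrix();p=np.array(o['eef_pos'])
print(R0.round(3))
for s in(1,-1):
    X=p+R0@[0,-.013,s*.0425];print(X,'side',proj('side',X),'top',proj('top',X))
X=rw(0,0,.028);print('wt top ctr',proj('side',X),proj('top',X))
```

```text
[[ 0.917 -0.331  0.224]
 [-0.211  0.073  0.975]
 [-0.339 -0.941 -0.003]]
[0.63444322 0.30847774 0.15324031] side [199.67641919 270.86039795] top [168.59510465 145.53615363]
[0.61542967 0.22563192 0.15347477] side [216.73657925 239.47084842] top [199.85723843 153.44444304]
wt top ctr [222.56203755 284.35287641] [186.52147107 162.21386704]
```

The picture shows the near fingertip where projection puts it (side 200,271; top 168,146), with the weight untouched. Descend along the slope's normal.

```bash
python3 -m crank '[{"linear":[-0.003,0.035,0.002],"dr":[0,-0.4,0],"hand":1},{"linear":[-0.003,0.06,0.002],"dr":[0,-0.4,0],"hand":1},{"linear":[-0.003,0.08,0.002],"dr":[0,-0.4,0],"hand":1},{"linear":[-0.003,0.08,0.002],"dr":[0,-0.4,0],"hand":1},{"linear":[-0.003,0.08,0.002],"dr":[0,-0.4,0],"hand":1}]'
python3 -m crank '[{"linear":[0,0,0],"dr":[0,0,0],"hand":-0.1},{"linear":[0,0,0],"dr":[0,0,0],"hand":-0.15},{"linear":[0,0,0],"dr":[0,0,0],"hand":-0.15},{"linear":[0,0,0],"dr":[0,0,0],"hand":-0.3},{"linear":[0,0,0],"dr":[0,0,0],"hand":-0.4},{"linear":[0,0,0],"dr":[0,0,0],"hand":-0.4}]' 20
python3 -c "
from h import *
rel(rw(.004,0,.009),RR)
o=bot.get_obs();print('F tool',rot(o['tool_rot']).inv().apply(o['contact_force']),o['torque'])"
```

```text
t: 8.62
eef_pos: [0.5911, 0.2784, 0.0681]
tool_rot: [0.706, -0.679, 0.196, 0.046]
contact_force: [0.6, -0.6, -0.1]
gripper_width: 0.995
t: 9.12
eef_pos: [0.5938, 0.2756, 0.0694]
tool_rot: [0.706, -0.68, 0.195, 0.044]
contact_force: [0.7, -4.3, 5.8]
gripper_width: 0.417
t 9.12 at [0.5938 0.2756 0.0694] q [-0.38  0.77 -0.08  1.48 -0.17  1.17  1.  ] F [ 0.7 -4.3  5.8] w 0.417
linear [0.0006, 0.0047, -0.0022] dr [0.05, 0.14, 0.38]
F tool [-0.47086986 -6.03180554 -4.08324719] [-1.11756834  0.03718494  0.35591525]
```

Gripping at 35.5 mm, the weight's width. Tighten the grip, ease sideways and nudge up the slope.

```bash
python3 -m crank '[{"linear":[0,-0.001,-0.002],"dr":[0,0,0],"hand":-0.6},{"linear":[0,-0.001,-0.002],"dr":[0,0,0],"hand":-1},{"linear":[0,-0.001,-0.002],"dr":[0,0,0],"hand":-1},{"linear":[-0.003,-0.001,-0.002],"dr":[0,0,0],"hand":-1},{"linear":[-0.006,-0.001,-0.002],"dr":[0,0,0],"hand":-1},{"linear":[-0.009,-0.001,-0.002],"dr":[0,0,0],"hand":-1},{"linear":[-0.012,-0.001,-0.002],"dr":[0,0,0],"hand":-1}]' 70
python3 -c "
from h import *
rel(rw(.004,0,.009),RR)
o=bot.get_obs();print('F tool',rot(o['tool_rot']).inv().apply(o['contact_force']),o['torque'])"
```

```text
t: 9.7
eef_pos: [0.5838, 0.2776, 0.0735]
tool_rot: [0.707, -0.679, 0.194, 0.043]
contact_force: [7.5, -2.0, 0.2]
gripper_width: 0.396
t 9.7 at [0.5838 0.2776 0.0735] q [-0.39  0.75 -0.08  1.51 -0.17  1.16  0.99] F [ 7.5 -2.   0.2] w 0.396
linear [0.0115, 0.0051, -0.0021] dr [-0.12, 0.19, 0.56]
F tool [ 7.28570993 -2.78607942 -0.37669153] [-0.43797111 -1.66560702  0.16034371]
```

```bash
python3 -m crank '[{"linear":[-0.003,0,0],"dr":[0,0,0],"hand":-1},{"linear":[-0.007,0,0],"dr":[0,0,0],"hand":-1},{"linear":[-0.011,0,0],"dr":[0,0,0],"hand":-1},{"linear":[-0.015,0,0],"dr":[0,0,0],"hand":-1},{"linear":[-0.019,0,0],"dr":[0,0,0],"hand":-1},{"linear":[-0.022,0,0],"dr":[0,0,0],"hand":-1},{"linear":[-0.022,0,0],"dr":[0,0,0],"hand":-1}]' 70
python3 - <<'E'
from h import *
rel(rw(.036,0,.009),RR)
o=bot.get_obs();print('F tool',rot(o['tool_rot']).inv().apply(o['contact_force']),o['torque'])
a=cv2.resize(bot.read_camera('side')[240:340,170:340],None,fx=4,fy=4)
cv2.imwrite('pics/nudge.png',a)
E
```

```text
t: 10.28
eef_pos: [0.563, 0.2823, 0.0812]
tool_rot: [0.707, -0.679, 0.194, 0.044]
contact_force: [5.0, -1.8, 2.3]
gripper_width: 0.396
t 10.28 at [0.563  0.2823 0.0812] q [-0.4   0.72 -0.09  1.56 -0.18  1.14  0.98] F [ 5.  -1.8  2.3] w 0.396
linear [0.0022, 0.005, -0.0021] dr [-0.11, 0.22, 0.51]
F tool [ 4.22291681 -3.97045185 -0.6522413 ] [-0.44528251 -1.31737961  0.11769854]
```

View pics/nudge.png

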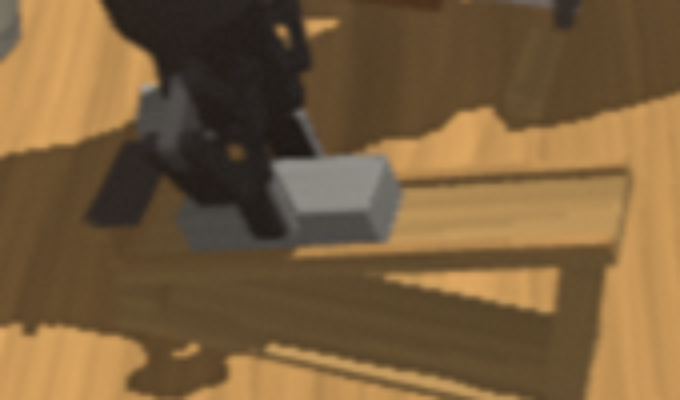

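The picture shows the weight's low end (crop x≈180) now right of the lip (edge ≈155), held by the fingers. I go 8 mm further for margin, then lift square to the slope.

```bash
python3 -m crank '[{"linear":[-0.004,0,0],"dr":[0,0,0],"hand":-1},{"linear":[-0.008,0,0],"dr":[0,0,0],"hand":-1},{"linear":[-0.008,-0.005,0],"dr":[0,0,0],"hand":-1},{"linear":[-0.008,-0.015,0],"dr":[0,0,0],"hand":-1},{"linear":[-0.008,-0.03,0],"dr":[0,0,0],"hand":-1},{"linear":[-0.008,-0.05,0],"dr":[0,0,0],"hand":-1},{"linear":[-0.008,-0.08,0],"dr":[0,0,0],"hand":-1},{"linear":[-0.008,-0.08,0],"dr":[0,0,0],"hand":-1}]' 90
python3 - <<'E'
from h import *
RV=axes([0,0,-1],[*yb,0])
rel(bw(-.10,-.0105,.36),RV)
im=bot.read_camera('side');r=bot.cut_out('side','weight_center');print([(np.round(k['extent']),k['pixels'].sum(),round(float(k['score']),2)) for k in r])
cv2.imwrite('pics/lift.png',cv2.resize(im[160:360,150:350],None,fx=3,fy=3))
E
```

```text
t: 11.0
eef_pos: [0.5841, 0.2787, 0.1638]
tool_rot: [0.708, -0.678, 0.193, 0.043]
contact_force: [2.3, 1.4, -3.9]
gripper_width: 0.392
t 11.0 at [0.5841 0.2787 0.1638] q [-0.39  0.65 -0.08  1.46 -0.17  1.3   0.97] F [ 2.3  1.4 -3.9] w 0.392
linear [-0.0695, -0.1846, -0.1544] dr [14.22, 85.22, -15.83]
[(array([224., 355., 236., 384.]), np.int64(398), 0.79), (array([198., 243., 263., 272.]), np.int64(1011), 0.66), (array([206., 273., 237., 277.]), np.int64(101), 0.43)]
```

View pics/lift.png

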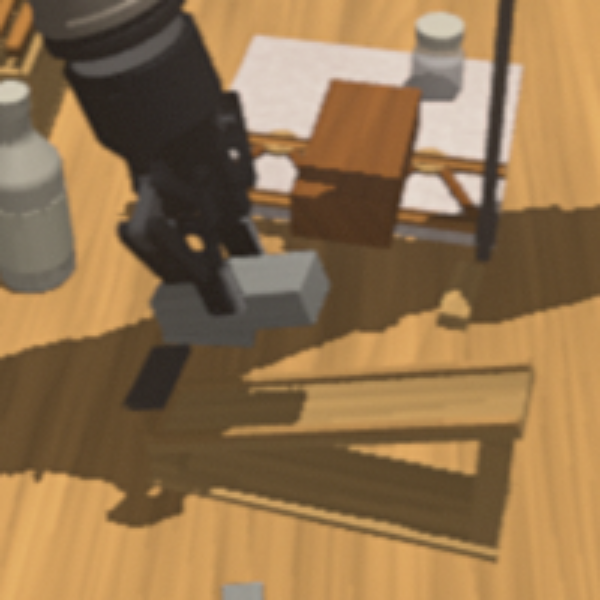

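Weight held squarely; rack empty. I estimate its place in the grip and move up while levelling.

```bash
python3 - <<'E'
from h import *
o=bot.get_obs();R0=rot(o['tool_rot']).as_matrix();p=np.array(o['eef_pos'])
for dx in(-.01,-.005,0,.005,.01):
    # tool -x = upslope ; weight bottom 14mm beyond the TCP
    b=box([dx-.05,-.014,-.018],[dx+.05,.014,.018])@R0.T+p
    uv=np.array([proj('side',v) for v in b]);print(dx,uv.min(0).round(1),uv.max(0).round(1))
E
python3 -m crank '[{"linear":[0.0,-0.04,0.0],"dr":[0,0,0],"hand":-1},{"linear":[-0.035,-0.12,-0.04],"dr":[7,42,-8],"hand":-1},{"linear":[-0.07,-0.185,-0.08],"dr":[14.2,85.2,-15.8],"hand":-1},{"linear":[-0.07,-0.185,-0.08],"dr":[14.2,85.2,-15.8],"hand":-1},{"linear":[-0.07,-0.185,-0.08],"dr":[14.2,85.2,-15.8],"hand":-1},{"linear":[-0.07,-0.185,-0.1],"dr":[14.2,85.2,-15.8],"hand":-1},{"linear":[-0.07,-0.185,-0.15],"dr":[14.2,85.2,-15.8],"hand":-1},{"linear":[-0.07,-0.185,-0.154],"dr":[14.2,85.2,-15.8],"hand":-1},{"linear":[-0.07,-0.185,-0.154],"dr":[14.2,85.2,-15.8],"hand":-1},{"linear":[-0.07,-0.185,-0.154],"dr":[14.2,85.2,-15.8],"hand":-1}]'
python3 -c "
from h import *
rel(bw(.06,-.0105,.36),axes([0,0,-1],[*yb,0]))"
```

```text
-0.01 [206.2 242.1] [268.  271.6]
-0.005 [203.8 242.3] [265.5 271.8]
0 [201.4 242.5] [262.9 271.9]
0.005 [199.  242.8] [260.4 272.1]
0.01 [196.6 243. ] [257.8 272.2]
t: 11.93
eef_pos: [0.5418, 0.1264, 0.3542]
tool_rot: [0.556, -0.555, 0.472, -0.399]
contact_force: [-0.7, 1.0, -5.0]
gripper_width: 0.387
t 11.93 at [0.5418 0.1264 0.3542] q [-0.43  0.22  0.18  1.65 -0.13  1.34  0.01] F [-0.7  1.  -5. ] w 0.387
linear [0.1471, -0.0145, -0.0568] dr [4.43, 22.25, -3.98]
```

```bash
python3 -m crank '[{"linear":[0.02,-0.0145,-0.01],"dr":[1.3,6.5,-1.2],"hand":-1},{"linear":[0.05,-0.0145,-0.02],"dr":[2.6,13,-2.4],"hand":-1},{"linear":[0.08,-0.0145,-0.03],"dr":[4,19.5,-3.6],"hand":-1},{"linear":[0.11,-0.0145,-0.045],"dr":[4.4,22.2,-4],"hand":-1},{"linear":[0.142,-0.0145,-0.055],"dr":[4.4,22.2,-4],"hand":-1},{"linear":[0.142,-0.0145,-0.055],"dr":[4.4,22.2,-4],"hand":-1},{"linear":[0.142,-0.0145,-0.055],"dr":[4.4,22.2,-4],"hand":-1},{"linear":[0.142,-0.0145,-0.055],"dr":[4.4,22.2,-4],"hand":-1}]'
python3 -c "
from h import *
rel(bw(.055,-.0105,.09),axes([0,0,-1],[*yb,0]))"
```

```text
t: 12.6
eef_pos: [0.525, -0.0226, 0.3602]
tool_rot: [0.465, -0.464, 0.534, -0.533]
contact_force: [0.2, 0.0, -5.8]
gripper_width: 0.396
t 12.6 at [ 0.525  -0.0226  0.3602] q [-0.34  0.12  0.3   1.75 -0.04  1.27 -0.17] F [ 0.2  0.  -5.8] w 0.396
linear [0.0038, 0.2702, -0.001] dr [0.06, 0.58, -0.12]
```

```bash
python3 -m crank '[{"linear":[0.002,0.03,0],"dr":[0,0.3,0],"hand":-1},{"linear":[0.004,0.06,0],"dr":[0,0.6,0],"hand":-1},{"linear":[0.004,0.09,0],"dr":[0,0.6,0],"hand":-1},{"linear":[0.004,0.12,0],"dr":[0,0.6,0],"hand":-1},{"linear":[0.004,0.15,0],"dr":[0,0.6,0],"hand":-1},{"linear":[0.004,0.18,0],"dr":[0,0.6,0],"hand":-1},{"linear":[0.004,0.21,0],"dr":[0,0.6,0],"hand":-1},{"linear":[0.004,0.24,0],"dr":[0,0.6,0],"hand":-1},{"linear":[0.004,0.265,0],"dr":[0,0.6,0],"hand":-1},{"linear":[0.004,0.265,0],"dr":[0,0.6,0],"hand":-1}]'
python3 -c "
from h import *
rel(bw(.055,-.0105,.077),axes([0,0,-1],[*yb,0]))"
```

```text
t: 13.43
eef_pos: [0.5221, -0.025, 0.0916]
tool_rot: [0.46, -0.464, 0.537, -0.533]
contact_force: [-1.2, 0.1, -6.2]
gripper_width: 0.396
t 13.43 at [ 0.5221 -0.025   0.0916] q [-0.27  0.43  0.25  2.04 -0.16  0.7  -0.06] F [-1.2  0.1 -6.2] w 0.396
linear [0.0005, 0.0146, 0.0013] dr [0.46, 0.13, -0.02]
```

```bash
python3 -m crank '[{"linear":[0,0.005,0.001],"dr":[0.5,0,0],"hand":-1},{"linear":[0,0.009,0.001],"dr":[0.5,0,0],"hand":-1},{"linear":[0,0.011,0.001],"dr":[0.5,0,0],"hand":-1},{"linear":[0,0.011,0.001],"dr":[0.5,0,0],"hand":-1}]'; python3 -m crank '[{"linear":[0,0.001,0],"dr":[0,0,0],"hand":-1},{"linear":[0,0.002,0],"dr":[0,0,0],"hand":-1},{"linear":[0,0.002,0],"dr":[0,0,0],"hand":-1}]'; python3 -m crank '[{"linear":[0,0.001,0],"dr":[0,0,0],"hand":-1},{"linear":[0,0.002,0],"dr":[0,0,0],"hand":-1},{"linear":[0,0.002,0],"dr":[0,0,0],"hand":-1}]'
```

```text
t: 13.77
eef_pos: [0.5282, -0.027, 0.0869]
tool_rot: [-0.465, 0.458, -0.533, 0.539]
contact_force: [-0.6, 0.3, -6.4]
gripper_width: 0.399
t: 14.02
eef_pos: [0.5278, -0.0274, 0.0844]
tool_rot: [-0.465, 0.458, -0.533, 0.539]
contact_force: [-0.9, -0.1, -5.8]
gripper_width: 0.393
t: 14.27
eef_pos: [0.5274, -0.0274, 0.0818]
tool_rot: [-0.464, 0.458, -0.533, 0.539]
contact_force: [0.6, 0.1, -5.4]
gripper_width: 0.395
```

```bash
python3 -c "
from h import *
rel(bw(.055,-.0105,.077),axes([0,0,-1],[*yb,0]))
print(rot(bot.get_obs()['tool_rot']).as_matrix().round(3))"
```

```text
t 14.27 at [ 0.5274 -0.0274  0.0818] q [-0.27  0.44  0.25  2.05 -0.17  0.66 -0.05] F [ 0.6  0.1 -5.4] w 0.395
linear [-0.0011, 0.0048, -0.0044] dr [-0.64, -0.07, -0.11]
[[-0.149  0.011  0.989]
 [-0.989  0.    -0.149]
 [-0.002 -1.     0.011]]
```

```bash
python3 -m crank '[{"linear":[0,0.0,-0.002],"dr":[-0.3,0,0],"hand":-1},{"linear":[0,0.001,-0.003],"dr":[-0.3,0,0],"hand":-1},{"linear":[0,0.002,-0.003],"dr":[-0.3,0,0],"hand":-1},{"linear":[0,0.002,-0.003],"dr":[-0.3,0,0],"hand":-1}]'; python3 -m crank '[{"linear":[0,0.001,0],"dr":[0,0,0],"hand":-1},{"linear":[0,0.002,0],"dr":[0,0,0],"hand":-1},{"linear":[0,0.002,0],"dr":[0,0,0],"hand":-1}]';python3 -c "
from h import *
rel(bw(.055,-.0105,.077),axes([0,0,-1],[*yb,0]))"
```

```text
t: 14.6
eef_pos: [0.5243, -0.0269, 0.0797]
tool_rot: [-0.463, 0.459, -0.535, 0.537]
contact_force: [0.5, -0.1, -5.5]
gripper_width: 0.389
t: 14.85
eef_pos: [0.5248, -0.0268, 0.0781]
tool_rot: [-0.463, 0.459, -0.535, 0.537]
contact_force: [0.1, 1.1, -2.4]
gripper_width: 0.391
t 14.85 at [ 0.5248 -0.0268  0.0781] q [-0.26  0.45  0.25  2.06 -0.18  0.65 -0.05] F [ 0.1  1.1 -2.4] w 0.391
linear [-0.001, 0.0011, -0.0016] dr [-0.36, -0.07, -0.12]
```

Contact is starting (load fell from 5.5 to 2.4 N) at the expected height. One more millimetre, then I open slowly.

```bash
python3 -m crank '[{"linear":[0,0.001,0],"dr":[0,0,0],"hand":-1},{"linear":[0,0.001,0],"dr":[0,0,0],"hand":-1},{"linear":[0,0.001,0],"dr":[0,0,0],"hand":-1}]'; python3 -m crank '[{"linear":[0,0,0],"dr":[0,0,0],"hand":-0.2},{"linear":[0,0,0],"dr":[0,0,0],"hand":-0.1},{"linear":[0,0,0],"dr":[0,0,0],"hand":0.1},{"linear":[0,0,0],"dr":[0,0,0],"hand":0.3},{"linear":[0,0,0],"dr":[0,0,0],"hand":0.5},{"linear":[0,0,0],"dr":[0,0,0],"hand":0.5},{"linear":[0,0,0],"dr":[0,0,0],"hand":0.5}]' 20; python3 -m crank '[{"linear":[0,-0.01,0],"dr":[0,0,0],"hand":0.5},{"linear":[0,-0.03,0],"dr":[0,0,0],"hand":0.5},{"linear":[0,-0.06,0],"dr":[0,0,0],"hand":0.5},{"linear":[0,-0.1,0],"dr":[0,0,0],"hand":0.5},{"linear":[0,-0.14,0],"dr":[0,0,0],"hand":0.5},{"linear":[0,-0.18,0],"dr":[0,0,0],"hand":0.5},{"linear":[0,-0.22,0],"dr":[0,0,0],"hand":0.5},{"linear":[0,-0.26,0],"dr":[0,0,0],"hand":0.5},{"linear":[0,-0.28,0],"dr":[0,0,0],"hand":0.5},{"linear":[0,-0.28,0],"dr":[0,0,0],"hand":0.5}]'
```

```text
t: 15.1
eef_pos: [0.5248, -0.0268, 0.0779]
tool_rot: [-0.463, 0.459, -0.535, 0.537]
contact_force: [-3.9, 1.3, 7.3]
gripper_width: 0.392
t: 15.68
eef_pos: [0.5247, -0.027, 0.0769]
tool_rot: [-0.463, 0.459, -0.535, 0.537]
contact_force: [-0.3, -0.5, -0.2]
gripper_width: 0.745
t: 16.52
eef_pos: [0.525, -0.0276, 0.3633]
tool_rot: [-0.466, 0.456, -0.533, 0.539]
contact_force: [0.5, 0.5, 0.4]
gripper_width: 0.748
```

```bash
python3 -m crank '[{"linear":[-0.04,0,0],"dr":[0,0,0],"hand":0.5},{"linear":[-0.08,0,0],"dr":[0,0,0],"hand":0.5},{"linear":[-0.12,0,0],"dr":[0,0,0],"hand":0.5},{"linear":[-0.16,0,0],"dr":[0,0,0],"hand":0.5},{"linear":[-0.2,0,0],"dr":[0,0,0],"hand":0.5},{"linear":[-0.24,0,0],"dr":[0,0,0],"hand":0.5},{"linear":[-0.28,0,0],"dr":[0,0,0],"hand":0.5},{"linear":[-0.3,0,0],"dr":[0,0,0],"hand":0.5}]'
python3 - <<'E'
from h import *
ims={c:bot.read_camera(c) for c in('top','side')}
W2=[box([-.05,-.018,.063],[.05,.018,.091])];best={}
for n,B,p0 in(('block_center',LYING,[*(BP+.04*xb-.0105*yb),-1.725]),('weight_center',W2,[*(BP+.058*xb-.0105*yb),-1.719])):
    for c in ims:
        r=bot.cut_out(c,n)
        u=[k for k in r if render(c,B,p0)[::S,::S][k['pixels']].mean()>.3]
        if u:
            q,e=fit({c:u[0]['pixels']},B,p0);d=q[:2]-BP;print(n,c,'IoU err',round(e,2),'board',d@xb,d@yb,'dyaw',q[2]+1.719)
for n,u0 in(('brad_jar',(332.8,218)),('offcut',(241,220.2))):
    print(n,[np.round(k['xy'],1) for k in bot.place_of('top',n)[:2]],'was',u0)
o=[]
for c,(x0,y0) in(('side',(170,120)),('top',(200,110))):
    o.append(cv2.resize(ims[c][y0:y0+140,x0:x0+160],None,fx=2.5,fy=2.5,interpolation=cv2.INTER_CUBIC))
cv2.imwrite('pics/fin.png',np.hstack(o));print(bot.get_obs()['t'],bot.get_obs()['contact_force'])
E
```

```text
t: 17.18
eef_pos: [0.566, 0.2753, 0.3566]
tool_rot: [-0.465, 0.461, -0.534, 0.535]
contact_force: [0.1, 0.2, -0.6]
gripper_width: 0.754
block_center side IoU err 0.25 board 0.035612841361971515 -0.012839710381034698 dyaw -0.001608199932390031
weight_center top IoU err 0.1 board 0.06045625885108061 -0.008395789330064648 dyaw 0.029118312015740555
weight_center side IoU err 0.11 board 0.05563249853733414 -0.008872821428037015 dyaw 0.006665573426960725
brad_jar [array([331.4, 218.8]), array([244.5, 219.5])] was (332.8, 218)
offcut [array([241.9, 220.2])] was (241, 220.2)
17.5833 [ 1.05563767 -0.45612617  0.1733641 ]
```

View pics/fin.png

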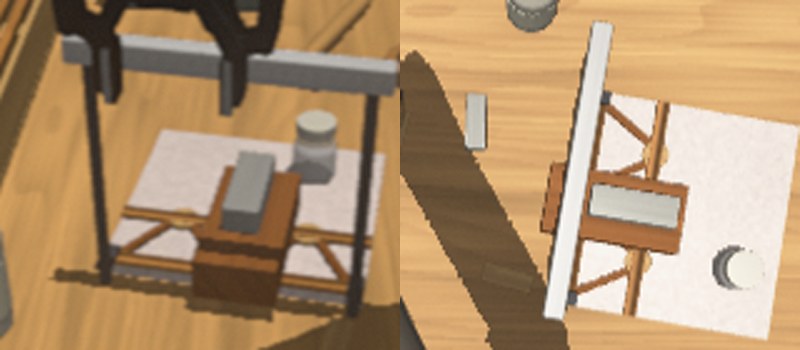

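The picture shows the weight lying along the block, inside its outline at all sides, with the gripper well clear and the jar and offcut in place.

```bash
python3 -c "
from station import bot
print(bot.hand_in())"
```

```text
the job is handed in; nothing more can be done
None
```

The job is handed in at about 17.6 s of the 61 s allowed. No verdict is reported, so these are my own last checks.

- **Block:** I tipped it over the edge under the bar with shut fingers leaning back 45°. It lies flat on both strips, square within about 0.5°, with its centre 36–40 mm past the edge and about 11 mm off the board's middle line.
- **Weight:** I gripped it in the rack, drew it up the slope by an estimated 40 mm, lifted it out, and lowered it onto the block until contact showed. I then let go and backed away.
- **Weight on the block:** The two cameras put it about 20 mm along the block from the block's centre, where 34 mm is allowed. It is 2–4 mm off across, and aligned to about 2°.
- **Bystanders:** The jar and offcut read within 2 pixels (about 4 mm) of their first places. The gripper was clear and felt no real force.

**Checks that disagreed or failed:**
- The weight's two camera fits differ by about 5 mm.
- The block's last side-camera fit was poor because the weight hid part of it.
- The network did not give a usable block outline in the last top picture, so for the block I rely on the fit made just after it fell and on the final picture.
- When I set the weight down, the push peaked at about 7 N, against about 5.5 N for the weight's own load.

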